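# Release a clamped test plate and draw it out to the reading stop

### The arm

A 6-joint arm with a two-finger parallel gripper is mounted at the origin on a cart in front of the work surface, level with it; the furniture and walls round the work are solid. World frame = base frame: x ahead of the robot, y to its left, z up, the work surface at z = 0. Lengths are in m, angles in rad, forces in N, time in s.
With the tool pointing down it reaches from about 0.375 to 0.9 m from the base axis. Payload 3.1 kg.
Tool frame: the origin (TCP) lies between the finger pads; the fingertips stand 22 mm ahead of it and the grasp point (between the pads) lies 3 mm ahead of it; z points along the fingers, y is the direction in which the jaws open and shut (so a half turn about z gives the same grasp; the last joint's range is limited). The gripper opens to 87 mm and grips with 3 to 60 N. Pads are 19 mm wide; open, the fingers measure 117 mm over their backs; the gripper's body (75 mm by 190 mm) begins 51 mm behind the grasp point.
Start: joints at [-1.421, 0.527, 1.433, -0, 1.181, -0.178], TCP at [0.202, -0.591, 0.245] pointing down, gripper open.
Joint ranges: [-3.08, 3.08], [-0.75, 2.2], [0.22, 2.44], [-1.43, 4.57], [0, 2.65], [-2.85, 2.85]. Speed limits (rad/s): [2.79, 2.79, 3.14, 3.14, 3.14, 3.14].

### API

Orientations are given as a unit quaternion [x, y, z, w].
In Python, from rig import get_obs, camera, get_calibration, hand_in, search_frame gives the robot as it stands.
- The arm moves only by the shell command python3 -m jog 'ROWS' [FORCE]. ROWS is JSON, a list of rows, each an object with "grip": the closure in counts, from 0 (fully open) to 255 (shut); "travel": the shift along the world's x, y, z in cm, a list of three; "twist": the turn about the world's z in degrees. A call has 1 to 8 rows; each row shifts and turns the commanded pose from where the row before left it; what a row does not reach is not made up. A row lasts 1/10 s, in which the tool goes at most 50 mm and 8.59 degrees, less where a joint would pass 70% of its speed; a pose out of reach is approached as far as the arm can. A call is refused whole if a number of a shift passes 5 or a number of a turn 8.59, either way. A call with a gripper value outside its range is refused whole. The fingers move at their own pace and stop on an object; FORCE is the grip in N (left out, the last holds). Time passes only in rows, so rows that do not move let the fingers close. It gives the time, the measured TCP pose, the force and the opening at its end, in the units of the state.
- get_obs(): the state, without advancing time (a new reading comes with each control period).
- camera(name): name is "scene" or "side" or "wrist"; returns the picture (420x560x3 uint8, red, green, blue); there is no depth.
- get_calibration(name): a dict with "fx", "fy", "cx", "cy" (pixels), "R" (3x3) and "t" (3): a world point X has camera coordinates R X + t; the wrist camera has in their place "T_tool_cam" (4x4, takes a point from camera to tool coordinates, whose origin is the TCP and whose axes are the flange's). Camera axes: x right, y down, z forward; pixel columns grow to the right and rows downward; lengths in m; the calibration is good to about 2 mm. A picture is of the moment at which its call begins: read the wrist's pose just before it. get_calibration takes no time and is no camera call.
- hand_in(): hands the job in, once; it reports no verdict.
Trained networks look in the newest picture that a camera, given by its name, has taken for a name from the list of things; names that differ only in an ending like _2 or _b are one class to them, and where a whole thing is asked for, a point or a joint stands for the part that bears it (a point fixed in the world has none). Each returns a list of dicts, best first, with "p" (0 to 1); they miss things now and then, are a little off and sometimes report something else, mostly with a low value. They report only what shows in the picture. A call takes as long as a camera call. They do not tell look-alikes from the thing itself.
- search_frame(target, camera): "at" ([x, y, z] in m, in world coordinates, good to about 4 mm: the middle of the surface that is visible of it).
The state is a dict: "time": time; "q": joint angles; "joint_velocities": joint speeds; "joint_torque": joint torques, N m; "position": TCP position; "tool_rot": TCP orientation; "ft_force": force on the tool from outside, world axes, zero at the start; "moment": the same for the moment, N m; "grip_width": finger opening in m.
Only numpy, scipy, OpenCV 4.12 (cv2) and the standard library are available. Lean on these libraries where they do the work, as an engineer would, in place of code of your own. Each camera call takes 0.05 s, during which the arm holds its last target. There are 200 camera calls.

### The job

The steel test plate on the reading bed is locked under the hinged clamp bar: swing the bar up and over until it stays open by itself. Then take the plate by its upright grip and slide it along the bed, without lifting it out, from beneath the bar to the end stop until it has pushed the stop's steel pin in about half-way of its 20 mm travel, never to the end of it; only the plate may push the pin, so keep the fingers off the stop. Let go with the plate flat on the bed and the bar open, and leave the things around the bed where they are.

Things in the scene. Friction and masses are not known exactly. Their poses are not given: they have to be found in the camera images.
- bed: Fixed aluminium track on the worktop, 72 mm wide (x), 360 long (y -190 to +170 mm); floor 18 mm, side rails 26 mm above the worktop. Origin at worktop level. x points across it, away from the robot; y along it, roughly to the robot's left. The plate lies on the floor, guided by the rails, and is drawn out towards -y (right). Place and yaw vary.
- bar_hinge (a point): Point on the clamp bar's hinge axis, on the far side of the bed, at the middle of the bar's width: 52, 110, 44 mm in the bed's frame. The axis is parallel to the bed's y.
- bar_handle (a point): Middle of the bar's handle: a round steel rod, diameter 12 mm, parallel to the bed's y, 128 mm from the hinge axis, 46 mm of it free beyond the bar's left (+y) edge; this point is 34 mm in +y from the bar's middle. Bar down: on the near side of the bed, 44 mm above the worktop, 40 mm from the bed's side. The rod may turn between jaws as the bar swings.
- clamp_bar (a joint): Bar angle, rad: 0 = down across the plate, 1.57 = upright, 2.0 = fully open, leaning away from the robot. Grey bar 20 mm wide (y), 130 long, 0.25 kg. Released before upright it falls shut; carried past it, it falls open and stays. Its rubber foot stands in the way of the plate's ridge and locks the plate.
- plate_grip (a point): On the test plate's grip, an upright tab 12 mm thick (x), 44 long (y), top 64 mm above the worktop; this point is at its middle, 52 mm up. Below it the steel slab, 50 (x) x 150 (y) x 10 mm, about 0.35 kg, flat on the bed, axes as the bed's. Slab's leading (-y) end 30 mm from this point, trailing end 120 mm behind (+y), with a 7 mm high cross ridge near it.
- end_stop: Fixed black block 66 (x) x 48 (y) x 34 mm high, low knob on top, at the bed's right (-y) end; origin under its centre on the bed's floor, axes as the bed's. Out of its plate-side face (y = +24 mm) comes a flat sleeve by 1 to 35 mm, set anew each time and not measured; a steel pin 16 mm wide, 7 high stands 24 mm out of the sleeve, facing the slab's end.
- stop_pin (a joint): How far the end stop's pin is pushed into its sleeve, m: 0 = fully out (start), 0.020 = pushed to its end. It moves along the bed's -y, resists with about 8 N all the way and does not spring back.
- tally_counter: Bystander: round white hand counter, 46x52x36 mm, loose on the worktop near the bed. Origin under its centre.
- pen_white: Bystander: white marker pen 140 mm long, loose on the worktop near the bed. Origin under its centre.
- petri_b: Bystander: petri dish 58 mm across, 12 mm high, loose, beyond the bed. Origin under its centre.
- petri_c: Bystander: petri dish 58 mm across, 12 mm high, loose, beyond the bed. Origin under its centre.
Mind the look-alikes: they are no part of the job. Leave any yellow look-alike of the part that bears plate_grip alone.

How it is judged:
By the outcome, as a careful person would: the job done as asked, in the order asked, and still so for the second after the job is handed in, with the robot touching nothing.
It also fails if it takes over 58 s, if anything falls off the work surface, if the arm or the gripper's body presses on something with over 40 N, if the wrist force passes 120 N, or if a joint passes its speed limit or range.

## Working session

There is one attempt and no reset: what is moved stays moved. The work goes in short steps, Python scripts to look and compute and a shell command to move; the robot and the scene stay as the last step left them, time stands still between calls to the robot, and variables do not carry over. Pictures are saved under pics/ and viewed, about 8 in all and at most 12, crops included, and the job is handed in when it is done.

```bash
mkdir -p pics; ls
python3 - <<'E'
from rig import *
import cv2,numpy as np
o=get_obs();print({k:np.round(v,3).tolist() for k,v in o.items()})
ims=[]
for c in("scene","side"):
    im=camera(c);ims.append(im);cv2.imwrite(f"pics/{c}0.png",im[:,:,::-1])
    for n in["bed","bar_handle","clamp_bar","plate_grip","end_stop","stop_pin","tally_counter","pen_white","petri_b"]:
        print(c,n,[(np.round(d["at"],3).tolist(),round(d["p"],2)) for d in search_frame(n,c)])
E
```

```text
pics
{'time': 0.0, 'q': [-1.42, 0.528, 1.434, 0.0, 1.181, -0.178], 'joint_velocities': [-0.0, -0.001, -0.001, 0.001, -0.0, 0.0], 'joint_torque': [0.001, -44.004, -17.659, 0.063, 0.058, -0.0], 'position': [0.202, -0.591, 0.244], 'tool_rot': [0.987, 0.164, 0.0, -0.001], 'ft_force': [0.302, 0.291, 1.212], 'moment': [-0.027, -0.006, 0.005], 'grip_width': 0.087}
scene bed [([0.555, -0.301, 0.024], 0.81)]
scene bar_handle [([0.587, -0.199, 0.05], 0.67)]
scene clamp_bar [([0.594, -0.198, 0.053], 0.78)]
scene plate_grip [([0.587, -0.265, 0.026], 0.91), ([0.366, -0.456, 0.009], 0.57)]
scene end_stop [([0.495, -0.437, 0.048], 0.95), ([0.554, -0.304, 0.03], 0.45)]
scene stop_pin [([0.518, -0.412, 0.027], 0.64)]
scene tally_counter [([0.421, -0.323, 0.03], 0.93), ([0.476, -0.23, 0.011], 0.75)]
scene pen_white [([0.477, -0.23, 0.011], 0.67)]
scene petri_b [([0.613, -0.47, 0.005], 0.75), ([0.665, -0.405, 0.006], 0.7)]
side bed [([0.527, -0.378, 0.025], 0.66)]
side bar_handle [([0.603, -0.213, 0.052], 0.65)]
side clamp_bar [([0.608, -0.212, 0.05], 0.83)]
side plate_grip [([0.331, -0.464, 0.012], 0.68), ([0.578, -0.292, 0.027], 0.6)]
side end_stop [([0.49, -0.461, 0.052], 0.91)]
side stop_pin []
side tally_counter []
side pen_white []
side petri_b [([0.609, -0.473, 0.003], 0.75), ([0.659, -0.406, 0.005], 0.48)]
```

View pics/scene0.png

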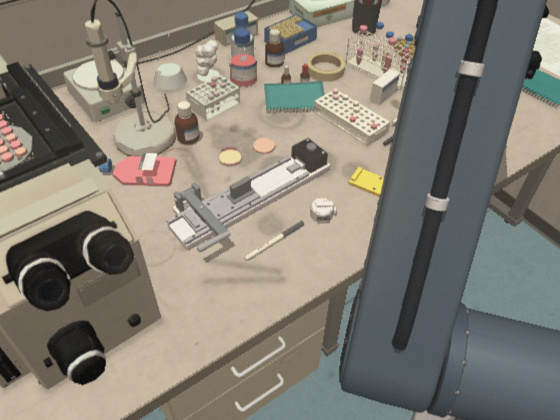

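View pics/side0.png

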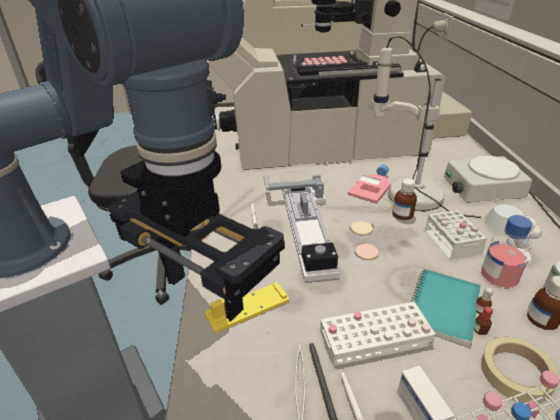

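The scene camera shows the bed running from (185,230) at the clamp bar to (310,155) at the black stop. The grey grip tab is at about (240,188). The yellow look-alike is at (368,181), clear of the bed. The side view agrees: bar at (295,187), stop at (318,257), yellow look-alike at (247,305). The grey tab on the bed fits the description, so I'll enlarge both views to confirm it and fit the pose.

Run:
```python
import cv2,numpy as np
a=cv2.imread("pics/scene0.png")[130:260,155:345];b=cv2.imread("pics/side0.png")[165:285,250:350]
a=cv2.resize(a,None,fx=4,fy=4,interpolation=3);b=cv2.resize(b,None,fx=5,fy=5,interpolation=3)
cv2.imwrite("pics/a.png",a);cv2.imwrite("pics/b.png",b);print(a.shape,b.shape)
```

```text
(520, 760, 3) (600, 500, 3)
```

View pics/a.png

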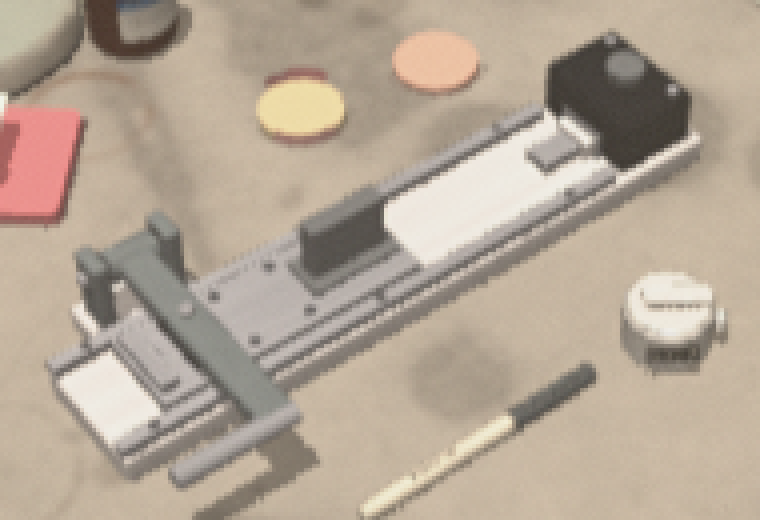

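View pics/b.png

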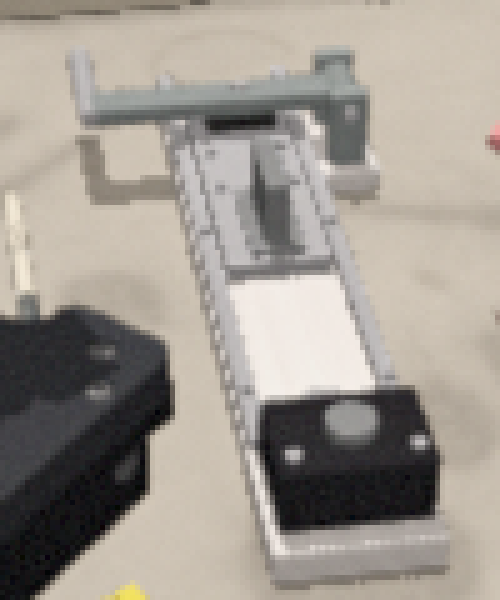

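The crops confirm the grip: the dark upright tab at crop (343,225) stands on the steel slab under the clamp bar, and the yellow piece is off the bed. The bar handle runs from (178,478) to (297,410), and the pin is at (553,150). The next step is to fit the bed pose from these points.

```bash
cat > fit.py <<'E'
from rig import *
import numpy as np
from scipy.optimize import least_squares
A=lambda u,v:(155+u/4,130+v/4); B=lambda u,v:(250+u/5,165+v/5)
# (cam,pix,[x,y,z mm], group)  group 1 = plate offset (y rel. to grip), 2 = stop
P=[("scene",A(178,476),(-76,166,44),0),("scene",A(297,410),(-76,100,44),0),
("scene",A(122,450),(-36,170,26),0),("scene",A(50,362),(36,170,26),0),
("scene",A(700,140),(-36,-190,20),0),("side",B(275,585),(-36,-190,0),0),("side",B(447,570),(36,-190,0),0),
("side",B(77,55),(-76,166,44),0),("side",B(88,120),(-76,100,44),0),
("scene",A(302,222),(6,22,64),1),("scene",A(382,188),(6,-22,64),1),("scene",A(315,278),(-6,22,28),1),("scene",A(412,262),(-25,-30,28),1),
("side",B(232,268),(-25,-30,28),1),("side",B(328,262),(25,-30,28),1),
("scene",A(612,33),(33,-24,52),2),("scene",A(690,95),(-33,-24,52),2),("scene",A(622,118),(-33,24,52),2),("scene",A(548,70),(33,24,52),2),
("side",B(260,402),(-33,24,52),2),("side",B(428,388),(33,24,52),2),("side",B(275,475),(-33,-24,52),2),("side",B(438,462),(33,-24,52),2)]
C={c:get_calibration(c) for c in("scene","side")}
def w(b,p):
    c,s=np.cos(b[2]),np.sin(b[2]);p=np.asarray(p)/1000
    return np.array([b[0]+c*p[0]-s*p[1],b[1]+s*p[0]+c*p[1],p[2]])
def pr(c,X):
    k=C[c];q=np.array(k["R"])@X+np.array(k["t"]);return np.array([k["fx"]*q[0]/q[2]+k["cx"],k["fy"]*q[1]/q[2]+k["cy"]])
def res(b):return np.concatenate([pr(c,w(b,(p[0],p[1]+[0,b[3],b[4]][g]*1000,p[2])))-px for c,px,p,g in P])
if __name__=="__main__":
    r=least_squares(res,[.55,-.3,-.39,0,-.17],loss="soft_l1");b=r.x
    np.save("bed.npy",b);print(np.round(b,4),"yawdeg",np.degrees(b[2]));
    for (c,px,p,g),e in zip(P,res(b).reshape(-1,2)):print(c,p,g,np.round(e,1))
    for n,p in dict(hinge=(52,110,44),handle=(-76,144,44),grip=(0,b[3]*1000,52),stop=(0,b[4]*1000,18)).items():print(n,np.round(w(b,p),4))
E
python3 fit.py
```

```text
[ 0.5707 -0.3098 -0.4677  0.0188 -0.1592] yawdeg -26.79838713739051
scene (-76, 166, 44) 0 [-0.7  0.6]
scene (-76, 100, 44) 0 [ 0.2 -0.7]
scene (-36, 170, 26) 0 [0.5 0.4]
scene (36, 170, 26) 0 [-1.5 -1.3]
scene (-36, -190, 20) 0 [ 1.  -2.3]
side (-36, -190, 0) 0 [-1.   0.2]
side (36, -190, 0) 0 [ 0.1 -0.7]
side (-76, 166, 44) 0 [-0.6  0.1]
side (-76, 100, 44) 0 [-0.1  0.1]
scene (6, 22, 64) 1 [-0.7 -1. ]
scene (6, -22, 64) 1 [-2.3 -2.3]
scene (-6, 22, 28) 1 [0.5 1.2]
scene (-25, -30, 28) 1 [ 3.2 -1. ]
side (-25, -30, 28) 1 [-1.5 -0.4]
side (25, -30, 28) 1 [ 0.7 -1.2]
scene (33, -24, 52) 2 [ 0.3 -2.5]
scene (-33, -24, 52) 2 [ 1.4 -1.6]
scene (-33, 24, 52) 2 [1.1 2.3]
scene (33, 24, 52) 2 [-0.8 -2.7]
side (-33, 24, 52) 2 [-1.1 -1.1]
side (33, 24, 52) 2 [-2.7 -1.5]
side (-33, -24, 52) 2 [ 0.2 -0. ]
side (33, -24, 52) 2 [ 1.1 -0.9]
hinge [ 0.6667 -0.2351  0.044 ]
handle [ 0.5678 -0.147   0.044 ]
grip [ 0.5792 -0.293   0.052 ]
stop [ 0.499  -0.4519  0.018 ]
```

```bash
python3 - <<'E'
from fit import *
b=np.load("bed.npy")
k=C["scene"];R=np.array(k["R"]);t=np.array(k["t"]);o=-R.T@t
for n,u,v in [("lampbase near",145,152),("lampbase right",178,130),("bottle",187,140),("red dev R",172,185),("microscope R",158,315),("micro top R",140,225)]:
    d=R.T@np.array([(u-k["cx"])/k["fx"],(v-k["cy"])/k["fy"],1]);print(n,np.round(o-d*o[2]/d[2],3))
print("cam",np.round(o,3))
E
python3 -m jog '[{"grip":0,"travel":[2.6,3.1,0],"twist":7.4},{"grip":0,"travel":[2.6,3.1,0],"twist":7.4},{"grip":0,"travel":[2.6,3.1,0],"twist":7.4},{"grip":0,"travel":[2.6,3.1,0],"twist":7.4},{"grip":0,"travel":[2.6,3.1,0],"twist":7.4},{"grip":0,"travel":[2.6,3.1,0],"twist":7.3},{"grip":0,"travel":[2.6,3.1,0],"twist":0}]'
```

```text
lampbase near [ 0.844 -0.337 -0.   ]
lampbase right [ 0.819 -0.433  0.   ]
bottle [ 0.782 -0.412  0.   ]
red dev R [ 0.735 -0.276  0.   ]
microscope R [ 0.59  -0.005  0.   ]
micro top R [ 0.732 -0.157  0.   ]
cam [0.222 0.334 0.796]
time: 1.7
position: [0.3847, -0.3733, 0.2448]
tool_rot: [0.852, 0.524, 0.0, 0.0]
ft_force: [0.3, 0.4, 0.3]
grip_width: 0.0869
```

```bash
python3 -m jog '[{"grip":0,"travel":[2.6,3.1,-1],"twist":0},{"grip":0,"travel":[2.6,3.1,-1],"twist":0},{"grip":60,"travel":[2.6,3.1,-1],"twist":0},{"grip":100,"travel":[2.6,3.1,-1],"twist":0},{"grip":160,"travel":[2.6,3.1,0],"twist":0},{"grip":160,"travel":[2.6,3.1,0],"twist":0},{"grip":160,"travel":[2.6,3.1,0],"twist":0},{"grip":160,"travel":[0,0,0],"twist":0}]' 15
python3 - <<'E'
from rig import *
import cv2,numpy as np
o=get_obs();im=camera("wrist");cv2.imwrite("pics/w1.png",im[:,:,::-1])
c=get_calibration("wrist");np.savez("w1.npz",p=o["position"],q=o["tool_rot"])
print(c,o["position"],o["q"],o["grip_width"])
for n in["bar_handle","clamp_bar","plate_grip"]:print(n,[(np.round(d["at"],4).tolist(),round(d["p"],2)) for d in search_frame(n,"wrist")])
E
```

```text
time: 2.5
position: [0.5687, -0.1538, 0.2048]
tool_rot: [0.851, 0.526, 0.001, 0.0]
ft_force: [-0.9, -0.5, 0.2]
grip_width: 0.0472
{'fx': 359.6565401702188, 'fy': 359.6565401702188, 'cx': 282.0883837869191, 'cy': 206.10610541072896, 'T_tool_cam': array([[ 1.16518876e-03, -9.60993157e-01, -2.76569693e-01,
         7.65292504e-02],
       [ 9.99998831e-01,  8.45785906e-04,  1.27415598e-03,
        -4.81834618e-04],
       [-9.90536427e-04, -2.76570854e-01,  9.60993018e-01,
        -1.38853622e-01],
       [ 0.00000000e+00,  0.00000000e+00,  0.00000000e+00,
         1.00000000e+00]])} [ 0.5686903  -0.15376552  0.20475074] [-0.45446616  0.52638263  1.56704659  0.00198751  1.04607232  0.00807079] 0.04718098127884837
bar_handle []
clamp_bar [([0.6014, -0.2007, 0.0491], 0.83), ([0.4899, -0.2192, 0.0052], 0.22)]
plate_grip [([0.6164, -0.2126, 0.0291], 0.73)]
```

View pics/w1.png

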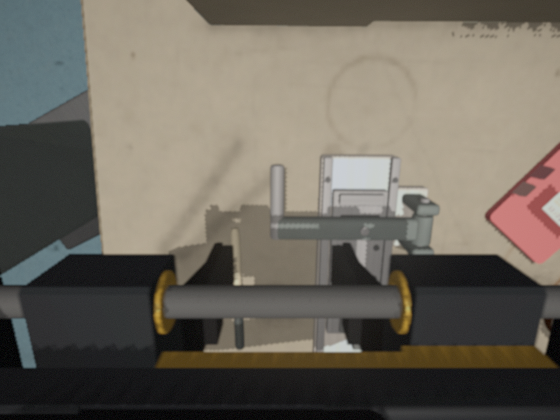

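The wrist view shows the rod from its tip at (278,165) down to the bar at (278,218), and the bed's left end at (321–398,155). The bed lies almost vertical in the image, so the yaw fit holds. I'll intersect these pixels at their known heights.

```bash
cat > wr.py <<'E'
from fit import *
from scipy.spatial.transform import Rotation as Ro
def ray(px,z,f="w1.npz"):
    d=np.load(f);k=get_calibration("wrist");T=np.array(k["T_tool_cam"]);R=Ro.from_quat(d["q"]).as_matrix()
    o=R@T[:3,3]+d["p"];v=R@T[:3,:3]@np.array([(px[0]-k["cx"])/k["fx"],(px[1]-k["cy"])/k["fy"],1])
    return o+v*(z-o[2])/v[2]
def tobed(b,X):
    c,s=np.cos(b[2]),np.sin(b[2]);d=X[:2]-b[:2];return np.round(1000*np.array([c*d[0]+s*d[1],-s*d[0]+c*d[1]]),1)
E
python3 - <<'E'
from wr import *
b=np.load("bed.npy")
for n,px,z in [("rod tip -76,166",(278,165),.05),("rod base -76,120",(278,217),.05),("bed nearleft -36,170",(321,156),.026),("bed farleft 36,170",(398,156),.026),("rail near lower -36",(317,345),.026),("bar left edge y120",(340,216),.052),("bar right edge y100",(340,239),.052)]:
    X=ray(px,z);print(n,np.round(X,4),tobed(b,X))
o=get_obs();print(o["position"],o["time"],Ro.from_quat(o["tool_rot"]).as_matrix()[:,1])
E
```

```text
rod tip -76,166 [ 0.5781 -0.1278  0.05  ] [-75.5 165.8]
rod base -76,120 [ 0.558  -0.1679  0.05  ] [-75.4 120.9]
bed nearleft -36,170 [ 0.6138 -0.1411  0.026 ] [-37.7 170. ]
bed farleft 36,170 [ 0.6747 -0.1715  0.026 ] [ 30.5 170.4]
rail near lower -36 [ 0.5281 -0.3166  0.026 ] [-34.9 -25.3]
bar left edge y120 [ 0.6059 -0.1901  0.052 ] [-22.6 122.7]
bar right edge y100 [ 0.5974 -0.2092  0.052 ] [-21.6 101.8]
[ 0.56520328 -0.15810784  0.20446405] 2.7 [ 8.91860577e-01 -4.52310060e-01 -5.65905696e-04]
```

```bash
python3 -m jog '[{"grip":160,"travel":[0.3,1.1,-3],"twist":0},{"grip":160,"travel":[0,0,-4],"twist":0},{"grip":160,"travel":[0,0,-4],"twist":0},{"grip":160,"travel":[0,0,-3],"twist":0},{"grip":160,"travel":[0,0,-1.7],"twist":0},{"grip":160,"travel":[0,0,0],"twist":0}]'
python3 -m jog '[{"grip":255,"travel":[0,0,0],"twist":0},{"grip":255,"travel":[0,0,0],"twist":0},{"grip":255,"travel":[0,0,0],"twist":0},{"grip":255,"travel":[0,0,0],"twist":0},{"grip":255,"travel":[0,0,0],"twist":0}]' 12
```

```text
time: 3.3
position: [0.5662, -0.1472, 0.045]
tool_rot: [0.853, 0.522, -0.002, -0.003]
ft_force: [0.2, 0.4, 0.2]
grip_width: 0.0326
time: 3.8
position: [0.568, -0.1463, 0.0487]
tool_rot: [0.852, 0.524, -0.001, -0.0]
ft_force: [-4.3, 0.6, 6.9]
grip_width: 0.0114
```

```bash
python3 -m jog '[{"grip":255,"travel":[0.17,-0.09,2.22],"twist":0},{"grip":255,"travel":[0.52,-0.26,2.16],"twist":0},{"grip":255,"travel":[0.84,-0.42,2.02],"twist":0},{"grip":255,"travel":[1.14,-0.58,1.83],"twist":0},{"grip":255,"travel":[0,0,0],"twist":0}]'
```

```text
time: 4.3
position: [0.593, -0.159, 0.1325]
tool_rot: [0.852, 0.524, -0.002, -0.002]
ft_force: [-9.0, 1.3, 5.7]
grip_width: 0.0115
```

```bash
python3 -m jog '[{"grip":255,"travel":[1.41,-0.71,1.58],"twist":0},{"grip":255,"travel":[1.63,-0.83,1.28],"twist":0},{"grip":255,"travel":[1.80,-0.91,0.94],"twist":0},{"grip":255,"travel":[1.93,-0.97,0.58],"twist":0},{"grip":255,"travel":[1.98,-1.0,0.19],"twist":0},{"grip":255,"travel":[1.98,-1.0,-0.19],"twist":0},{"grip":255,"travel":[1.93,-0.97,-0.58],"twist":0},{"grip":255,"travel":[0,0,0],"twist":0}]'
```

```text
time: 5.1
position: [0.7234, -0.2252, 0.169]
tool_rot: [0.852, 0.524, 0.0, 0.001]
ft_force: [0.6, -1.9, 2.3]
grip_width: 0.0118
```

```bash
python3 -m jog '[{"grip":170,"travel":[0,0,0],"twist":0},{"grip":150,"travel":[0,0,0],"twist":0},{"grip":150,"travel":[0.4,-0.2,0],"twist":0},{"grip":150,"travel":[0.3,-0.2,1],"twist":0},{"grip":150,"travel":[0,0,2],"twist":0},{"grip":150,"travel":[0,0,4],"twist":0},{"grip":150,"travel":[0,0,2],"twist":0}]'
python3 - <<'E'
from rig import *
import cv2,numpy as np
o=get_obs();np.savez("w2.npz",p=o["position"],q=o["tool_rot"])
ims=[camera(c) for c in("wrist","side")]
ims[1]=cv2.resize(ims[1][130:300,210:390],(445,420),interpolation=3)
cv2.imwrite("pics/w2.png",cv2.resize(np.hstack(ims)[:,:,::-1],(800,335)));print(o["ft_force"],o["position"],o["grip_width"])
E
```

```text
time: 5.8
position: [0.7225, -0.2235, 0.2555]
tool_rot: [0.852, 0.524, -0.006, -0.009]
ft_force: [-12.8, 6.1, -4.8]
grip_width: 0.0356
[-12.79952452   6.14321163  -4.8310809 ] [ 0.72247774 -0.22347621  0.25545388] 0.03555313338871964
```

View pics/w2.png

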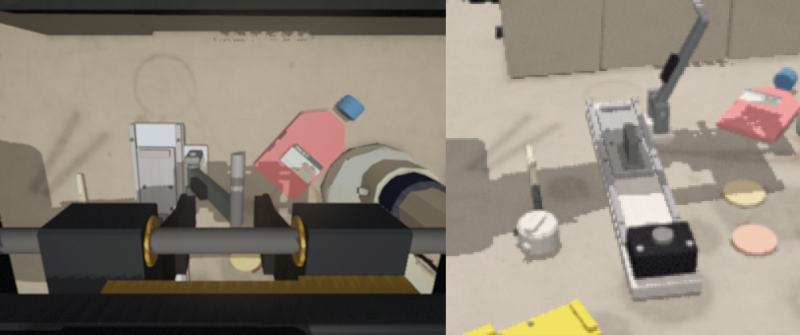

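The bar is open in both views: it leans back at (680,60) in the side panel. There is a side force of about 13 N on the gripper body, probably from the lamp at the right edge of the wrist view. I'll back straight away from it.

```bash
python3 -m jog '[{"grip":150,"travel":[-1.8,0.9,0],"twist":0},{"grip":150,"travel":[-2.7,1.2,0],"twist":0},{"grip":150,"travel":[0,0,0],"twist":0}]'; python3 -c "
from fit import *
b=np.load('bed.npy');print(b)"
```

```text
time: 6.2
position: [0.6804, -0.2042, 0.2572]
tool_rot: [0.852, 0.524, -0.002, -0.003]
ft_force: [0.5, 0.2, 0.1]
grip_width: 0.0361
[ 0.57073693 -0.30981421 -0.46772009  0.01880638 -0.15916913]
```

```bash
python3 -m jog '[{"grip":150,"travel":[-2.5,-3.55,0],"twist":0},{"grip":150,"travel":[-2.5,-3.55,0],"twist":0},{"grip":150,"travel":[-2.5,-3.55,0],"twist":0},{"grip":150,"travel":[-2.5,-3.55,0],"twist":0},{"grip":150,"travel":[-2.5,-3.55,0],"twist":0},{"grip":150,"travel":[-2.5,-3.55,0],"twist":0},{"grip":150,"travel":[-2.5,-3.55,0],"twist":0},{"grip":150,"travel":[-2.5,-3.55,0],"twist":0}]'
python3 -m jog '[{"grip":150,"travel":[0,0,0],"twist":0},{"grip":150,"travel":[0,0,0],"twist":0}]'
python3 - <<'E'
from rig import *
import cv2,numpy as np
im=camera("wrist");o=get_obs();np.savez("w3.npz",p=o["position"],q=o["tool_rot"])
cv2.imwrite("pics/w3.png",cv2.resize(im[:,:,::-1][:280],None,fx=1.4,fy=1.4,interpolation=3))
cv2.imwrite("pics/w3full.png",im[:,:,::-1])
for n in["plate_grip","stop_pin","end_stop"]:print(n,[(np.round(d["at"],4).tolist(),round(d["p"],2)) for d in search_frame(n,"wrist")])
E
```

```text
time: 7.0
position: [0.4836, -0.4927, 0.258]
tool_rot: [0.852, 0.524, 0.0, 0.001]
ft_force: [-0.4, 0.3, 0.2]
grip_width: 0.0357
time: 7.2
position: [0.4837, -0.4921, 0.2577]
tool_rot: [0.853, 0.522, 0.0, 0.0]
ft_force: [-0.2, 0.2, -0.4]
grip_width: 0.0359
plate_grip [([0.3251, -0.4541, 0.0106], 0.59)]
stop_pin [([0.5179, -0.4112, 0.0281], 0.94)]
end_stop [([0.4981, -0.45, 0.0553], 0.85)]
```

View pics/w3.png

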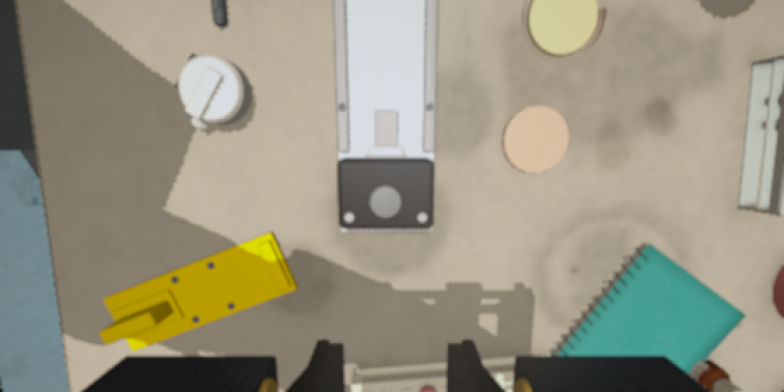

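The wrist view shows the pin tip at crop (386,110), its sleeve edge at (386,148) and the block's plate-side face at row 158. The yellow look-alike is at (195,292), away from the bed.

Run:
```python
from wr import *
import cv2
b=np.load("bed.npy")
g=cv2.cvtColor(cv2.imread("pics/w3full.png"),6)
print(g[66:118,270:282].mean(1).round().astype(int).tolist(), "rows from 66")
for n,px,z in [("pin tip",(275.7,78.6),.0265),("sleeve",(275.7,105.7),.029),("face",(275.7,112.9),.052),("block right",(275.7,163),.052),("block -33",(242.5,140),.052),("block 33",(309.5,140),.052),("rail near",(240,60),.026),("rail far",(312,60),.026)]:
    print(n,tobed(b,ray(px,z,"w3.npz")))
```

```text
[220, 220, 220, 220, 220, 220, 220, 220, 220, 220, 220, 217, 207, 196, 198, 202, 203, 202, 202, 202, 202, 201, 202, 201, 201, 201, 201, 201, 200, 200, 200, 200, 200, 200, 200, 199, 198, 197, 200, 210, 218, 220, 220, 218, 210, 192, 166, 120, 81, 79, 88, 94] rows from 66
pin tip [  -1.5 -101.3]
sleeve [  -1.6 -126.7]
face [  -1.3 -133. ]
block right [  -1.5 -179.7]
block -33 [ -32.8 -157.8]
block 33 [  30.6 -157.8]
rail near [-35.7 -84.4]
rail far [ 33.4 -84.4]
```

```bash
python3 -m jog '[{"grip":150,"travel":[1.9,4.0,-1],"twist":0},{"grip":150,"travel":[1.9,4.0,-1],"twist":0},{"grip":150,"travel":[1.9,4.0,-1],"twist":0},{"grip":150,"travel":[1.9,4.0,-1],"twist":0},{"grip":150,"travel":[1.9,4.0,-1],"twist":0},{"grip":150,"travel":[0,0,-4],"twist":0},{"grip":150,"travel":[0,0,-3],"twist":0},{"grip":150,"travel":[0,0,0],"twist":0}]' 15
python3 - <<'E'
from wr import *
o=get_obs();b=np.load("bed.npy");print(o["position"],tobed(b,o["position"]),o["ft_force"],Ro.from_quat(o["tool_rot"]).as_matrix()[:,1])
E
```

```text
time: 8.2
position: [0.5773, -0.2868, 0.1336]
tool_rot: [0.851, 0.525, -0.002, -0.005]
ft_force: [-0.5, 0.0, -0.5]
grip_width: 0.0359
[ 0.5772757  -0.28678364  0.13364696] [-4.5 23.5] [-0.52338577  0.04580639 -0.535107  ] [ 0.89356503 -0.44882926 -0.00968673]
```

```bash
python3 -m jog '[{"grip":150,"travel":[0,0,0],"twist":0},{"grip":150,"travel":[0,0,0],"twist":0},{"grip":150,"travel":[0,0,0],"twist":0}]'
python3 - <<'E'
from wr import *
import cv2
im=camera("side")
o=get_obs();b=np.load("bed.npy");print(tobed(b,o["position"]))
cv2.imwrite("pics/s4.png",cv2.resize(im[60:300,200:420],None,fx=2.5,fy=2.5,interpolation=3)[:,:,::-1])
E
```

```text
time: 8.5
position: [0.5803, -0.2919, 0.14]
tool_rot: [0.852, 0.523, 0.001, 0.002]
ft_force: [0.0, -0.5, 0.6]
grip_width: 0.0357
[ 0.1 20.3]
```

View pics/s4.png

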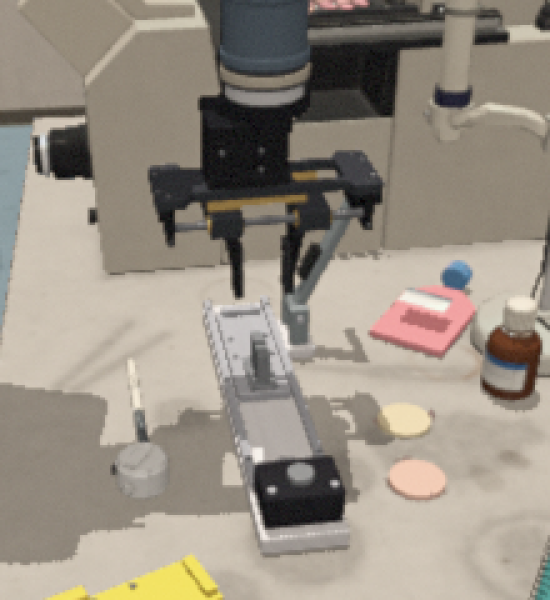

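The fingers hang above the tab at (258,360), and the open bar at (320,260) is behind and clear of the gripper. I'll lower and grip.

```bash
python3 -m jog '[{"grip":150,"travel":[-0.1,0,-3],"twist":0},{"grip":150,"travel":[0,0,-3],"twist":0},{"grip":150,"travel":[0,0,-2.0],"twist":0},{"grip":150,"travel":[0,0,-0.5],"twist":0},{"grip":150,"travel":[0,0,0],"twist":0},{"grip":150,"travel":[0,0,0],"twist":0}]'
python3 -m jog '[{"grip":255,"travel":[0,0,0],"twist":0},{"grip":255,"travel":[0,0,0],"twist":0},{"grip":255,"travel":[0,0,0],"twist":0},{"grip":255,"travel":[0,0,0],"twist":0},{"grip":255,"travel":[0,0,0],"twist":0}]' 30
python3 - <<'E'
from wr import *
o=get_obs();b=np.load("bed.npy");print(tobed(b,o["position"]))
E
```

```text
time: 9.15
position: [0.5791, -0.2917, 0.0543]
tool_rot: [0.852, 0.523, 0.001, 0.001]
ft_force: [1.2, 0.6, 0.7]
grip_width: 0.0361
time: 9.65
position: [0.5786, -0.2912, 0.0534]
tool_rot: [0.852, 0.523, 0.0, 0.001]
ft_force: [0.5, -0.6, 2.4]
grip_width: 0.0114
[-1.3 20.2]
```

```bash
python3 -m jog '[{"grip":255,"travel":[-0.45,-0.89,0],"twist":0},{"grip":255,"travel":[-0.45,-0.89,0],"twist":0},{"grip":255,"travel":[-0.45,-0.89,0],"twist":0},{"grip":255,"travel":[-0.45,-0.9,0],"twist":0},{"grip":255,"travel":[-0.45,-0.89,0],"twist":0},{"grip":255,"travel":[-0.45,-0.89,0],"twist":0},{"grip":255,"travel":[-0.45,-0.9,0],"twist":0},{"grip":255,"travel":[0,0,0],"twist":0}]'
python3 -m jog '[{"grip":255,"travel":[-0.22,-0.45,0],"twist":0},{"grip":255,"travel":[0,0,0],"twist":0},{"grip":255,"travel":[0,0,0],"twist":0}]'
python3 - <<'E'
from wr import *
import cv2
im=camera("wrist");o=get_obs();np.savez("w5.npz",p=o["position"],q=o["tool_rot"]);b=np.load("bed.npy");print(tobed(b,o["position"]))
c=camera("scene");cv2.imwrite("pics/c5.png",cv2.resize(c[130:260,155:345],None,fx=4,fy=4,interpolation=3)[:,:,::-1])
E
```

```text
time: 10.45
position: [0.5457, -0.3555, 0.0533]
tool_rot: [0.852, 0.523, -0.0, 0.0]
ft_force: [-1.1, 0.4, 4.8]
grip_width: 0.012
time: 10.75
position: [0.544, -0.359, 0.0534]
tool_rot: [0.852, 0.523, -0.0, 0.0]
ft_force: [-0.2, 2.6, 4.5]
grip_width: 0.0121
[ -1.7 -56. ]
```

View pics/c5.png

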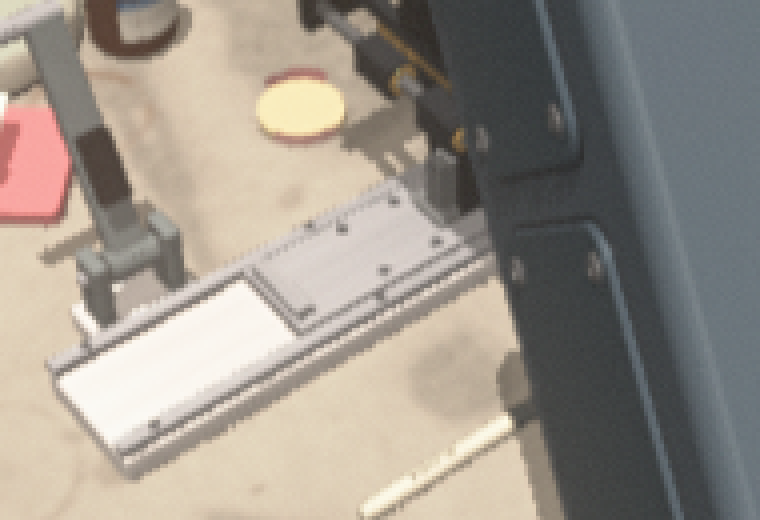

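The plate has slid with the tool, and its trailing edge is at crop (245,275)–(302,332). The bar is still open and the pen is where it was. Next I'll creep forward while watching the force.

```bash
python3 - <<'E'
from wr import *
b=np.load("bed.npy");k=C["scene"];R=np.array(k["R"]);t=np.array(k["t"]);o=-R.T@t
for u,v in [(302,332),(245,275)]:
    u,v=155+u/4,130+v/4;d=R.T@np.array([(u-k["cx"])/k["fx"],(v-k["cy"])/k["fy"],1]);print(tobed(b,o+d*(.028-o[2])/d[2]))
E
for i in 1; do :; done
python3 -m jog '[{"grip":255,"travel":[-0.13,-0.27,0],"twist":0},{"grip":255,"travel":[-0.14,-0.27,0],"twist":0},{"grip":255,"travel":[-0.13,-0.26,0],"twist":0},{"grip":255,"travel":[0,0,0],"twist":0},{"grip":255,"travel":[0,0,0],"twist":0}]'
python3 -m jog '[{"grip":255,"travel":[-0.09,-0.18,0],"twist":0},{"grip":255,"travel":[0,0,0],"twist":0},{"grip":255,"travel":[0,0,0],"twist":0}]'
python3 -m jog '[{"grip":255,"travel":[-0.09,-0.18,0],"twist":0},{"grip":255,"travel":[0,0,0],"twist":0},{"grip":255,"travel":[0,0,0],"twist":0}]'
```

```text
[-27.7  65. ]
[20.  65.8]
time: 11.35
position: [0.5402, -0.3664, 0.0534]
tool_rot: [0.852, 0.523, 0.0, 0.0]
ft_force: [1.6, 2.7, 5.6]
grip_width: 0.0116
time: 11.65
position: [0.5393, -0.368, 0.0534]
tool_rot: [0.852, 0.523, 0.0, -0.0]
ft_force: [1.7, 3.9, 6.8]
grip_width: 0.0117
time: 11.95
position: [0.5385, -0.3697, 0.0534]
tool_rot: [0.852, 0.523, 0.0, -0.0]
ft_force: [2.1, 3.5, 5.1]
grip_width: 0.0119
```

```bash
S='{"grip":255,"travel":[0,0,0],"twist":0}'
python3 -m jog '[{"grip":255,"travel":[-0.07,-0.13,0],"twist":0},{"grip":255,"travel":[0,0,0],"twist":0},{"grip":255,"travel":[0,0,0],"twist":0}]'
python3 -m jog '[{"grip":255,"travel":[-0.07,-0.13,0],"twist":0},{"grip":255,"travel":[0,0,0],"twist":0},{"grip":255,"travel":[0,0,0],"twist":0}]'
python3 -m jog '[{"grip":255,"travel":[-0.07,-0.13,0],"twist":0},{"grip":255,"travel":[0,0,0],"twist":0},{"grip":255,"travel":[0,0,0],"twist":0}]'
python3 -c "
from wr import *
print(tobed(np.load('bed.npy'),get_obs()['position']))"
```

```text
time: 12.25
position: [0.5378, -0.371, 0.0534]
tool_rot: [0.852, 0.523, 0.0, -0.0]
ft_force: [2.7, 4.2, 5.8]
grip_width: 0.0116
time: 12.55
position: [0.5371, -0.3723, 0.0534]
tool_rot: [0.852, 0.523, 0.0, -0.0]
ft_force: [1.1, 4.4, 6.3]
grip_width: 0.0116
time: 12.85
position: [0.5365, -0.3735, 0.0534]
tool_rot: [0.852, 0.523, 0.0, -0.0]
ft_force: [1.5, 4.9, 5.4]
grip_width: 0.012
[ -1.9 -72.3]
```

```bash
python3 -m jog '[{"grip":255,"travel":[-0.07,-0.13,0],"twist":0},{"grip":255,"travel":[0,0,0],"twist":0},{"grip":255,"travel":[0,0,0],"twist":0}]'
python3 -m jog '[{"grip":255,"travel":[-0.07,-0.13,0],"twist":0},{"grip":255,"travel":[0,0,0],"twist":0},{"grip":255,"travel":[0,0,0],"twist":0}]'
python3 -m jog '[{"grip":255,"travel":[-0.07,-0.13,0],"twist":0},{"grip":255,"travel":[0,0,0],"twist":0},{"grip":255,"travel":[0,0,0],"twist":0}]'
python3 -c "
from wr import *
print(tobed(np.load('bed.npy'),get_obs()['position']))"
```

```text
time: 13.15
position: [0.5364, -0.3736, 0.0534]
tool_rot: [0.852, 0.523, 0.001, -0.001]
ft_force: [3.9, 7.0, 6.9]
grip_width: 0.0119
time: 13.45
position: [0.5363, -0.3738, 0.0534]
tool_rot: [0.852, 0.523, 0.002, -0.001]
ft_force: [5.7, 10.4, 6.9]
grip_width: 0.0117
time: 13.75
position: [0.5357, -0.3748, 0.0534]
tool_rot: [0.852, 0.523, 0.002, -0.001]
ft_force: [7.1, 10.5, 6.9]
grip_width: 0.012
[ -2.  -73.8]
```

Contact came at TCP y = −72.4 mm, where the force rose by about 8 N. The camera estimate was −72.7. The target TCP y is about −82.4 mm.

```bash
python3 -m jog '[{"grip":255,"travel":[-0.07,-0.13,0],"twist":0},{"grip":255,"travel":[-0.07,-0.13,0],"twist":0},{"grip":255,"travel":[-0.07,-0.14,0],"twist":0},{"grip":255,"travel":[-0.07,-0.13,0],"twist":0},{"grip":255,"travel":[0,0,0],"twist":0},{"grip":255,"travel":[0,0,0],"twist":0},{"grip":255,"travel":[0,0,0],"twist":0}]'
python3 -c "
from wr import *
print(tobed(np.load('bed.npy'),get_obs()['position']))"
```

```text
time: 14.45
position: [0.533, -0.3801, 0.0534]
tool_rot: [0.852, 0.523, 0.002, -0.001]
ft_force: [6.1, 9.8, 6.5]
grip_width: 0.0117
[ -2.  -79.8]
```

```bash
python3 -m jog '[{"grip":255,"travel":[-0.06,-0.11,0],"twist":0},{"grip":255,"travel":[-0.06,-0.12,0],"twist":0},{"grip":255,"travel":[0,0,0],"twist":0},{"grip":255,"travel":[0,0,0],"twist":0},{"grip":255,"travel":[0,0,0],"twist":0}]'
python3 - <<'E'
from wr import *
import cv2
b=np.load('bed.npy');o=get_obs();print(tobed(b,o['position']))
im=camera("side");cv2.imwrite("pics/s6.png",cv2.resize(im[140:290,230:360],None,fx=4,fy=4,interpolation=3)[:,:,::-1])
E
```

```text
time: 14.95
position: [0.5318, -0.3824, 0.0534]
tool_rot: [0.852, 0.523, 0.002, -0.001]
ft_force: [6.0, 10.9, 7.4]
grip_width: 0.0119
[ -2.  -82.3]
```

View pics/s6.png

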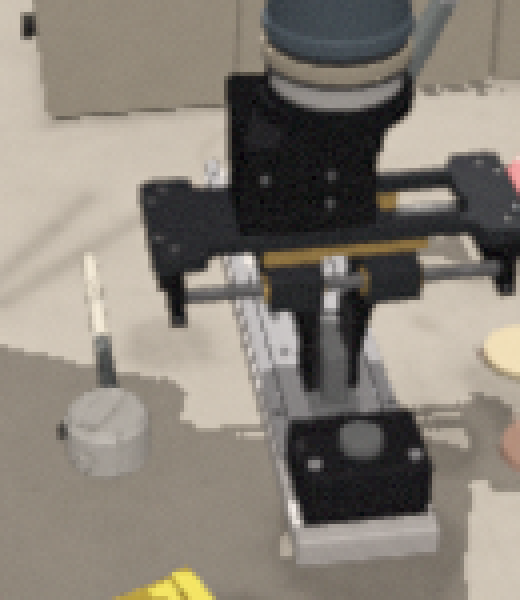

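```bash
python3 -m jog '[{"grip":255,"travel":[0.09,0.18,0],"twist":0},{"grip":255,"travel":[0,0,0],"twist":0},{"grip":150,"travel":[0,0,0],"twist":0},{"grip":150,"travel":[0,0,0],"twist":0},{"grip":150,"travel":[0,0,0],"twist":0}]'
python3 -m jog '[{"grip":150,"travel":[0,0,1.5],"twist":0},{"grip":150,"travel":[0,0,3],"twist":0},{"grip":150,"travel":[0,0,4],"twist":0},{"grip":150,"travel":[0,0,4],"twist":0},{"grip":150,"travel":[-2.2,-4,4],"twist":0},{"grip":150,"travel":[-2.2,-4,2],"twist":0},{"grip":150,"travel":[-2.2,-4,0],"twist":0},{"grip":150,"travel":[0,0,0],"twist":0}]'
python3 -m jog '[{"grip":150,"travel":[0,0,0],"twist":0},{"grip":150,"travel":[0,0,0],"twist":0},{"grip":150,"travel":[0,0,0],"twist":0}]'
python3 - <<'E'
from wr import *
import cv2
b=np.load('bed.npy');o=get_obs();print(tobed(b,o['position']))
im=camera("wrist");o=get_obs();np.savez("w7.npz",p=o["position"],q=o["tool_rot"])
cv2.imwrite("pics/w7.png",cv2.resize(im[:,:,::-1][:270],None,fx=1.4,fy=1.4,interpolation=3))
im=camera("side");cv2.imwrite("pics/s7.png",im[:,:,::-1])
E
```

```text
time: 15.5
position: [0.5304, -0.3839, 0.0523]
tool_rot: [0.852, 0.523, -0.001, -0.0]
ft_force: [0.3, 0.5, -0.3]
grip_width: 0.0283
time: 16.3
position: [0.466, -0.5027, 0.2334]
tool_rot: [0.854, 0.521, -0.001, 0.003]
ft_force: [0.9, 0.4, -0.4]
grip_width: 0.0361
time: 16.6
position: [0.4697, -0.4946, 0.2306]
tool_rot: [0.852, 0.524, 0.0, -0.001]
ft_force: [0.1, -0.0, -0.8]
grip_width: 0.0361
[  -6.9 -210.5]
```

View pics/w7.png

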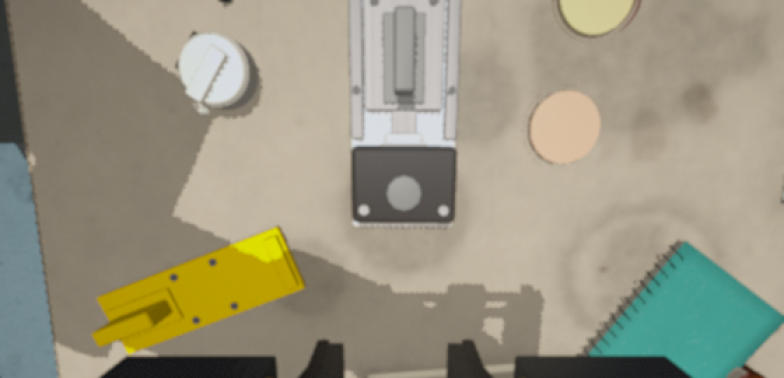

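The slab's leading edge is at crop row 110 and the sleeve edge at about row 135, with part of the pin still showing between them. The plate lies flat and the surroundings are unmoved. I'll check the visible pin length.

Run:
```python
from wr import *
import cv2
b=np.load("bed.npy")
g=cv2.cvtColor(cv2.imread("pics/w7.png"),6)
print(g[100:155:1,398:410].mean(1).round().astype(int).tolist())
for n,v,z in [("lead",110.5,.028),("sleeve",135.5,.029),("face",147,.052),("sleeve@.026",135.5,.026)]:
    print(n,tobed(b,ray((404/1.4,v/1.4),z,"w7.npz")))
print("tab mid",tobed(b,ray((404/1.4,(8+93)/2/1.4),.064,"w7.npz")))
camera("scene")
for c in("scene","side"):
    if c=="side":camera(c)
    for n in["clamp_bar","tally_counter","pen_white","petri_b","plate_grip"]:
        print(c,n,[(np.round(d["at"],3).tolist(),round(d["p"],2)) for d in search_frame(n,c)])
im=camera("scene");s=camera("side")
cv2.imwrite("pics/f.png",np.hstack([cv2.resize(im[90:260,120:380],(520,340)),cv2.resize(s[110:280,220:360],(280,340))])[:,:,::-1])
```

```text
[117, 114, 115, 121, 129, 141, 143, 144, 144, 148, 159, 174, 196, 199, 202, 202, 201, 201, 201, 201, 200, 200, 200, 200, 200, 200, 200, 200, 200, 200, 197, 196, 194, 202, 210, 216, 220, 221, 220, 221, 220, 219, 216, 208, 187, 163, 136, 88, 80, 77, 84, 90, 93, 96, 96]
lead [  -1.3 -113.3]
sleeve [  -1.2 -128.7]
face [  -1.6 -135.7]
sleeve@.026 [  -1.2 -128.6]
tab mid [ -2.2 -84. ]
scene clamp_bar [([0.692, -0.242, 0.121], 0.94), ([0.517, -0.417, 0.029], 0.47)]
scene tally_counter []
scene pen_white []
scene petri_b [([0.666, -0.404, 0.006], 0.81), ([0.615, -0.468, 0.004], 0.61)]
scene plate_grip [([0.548, -0.342, 0.029], 0.86)]
side clamp_bar [([0.68, -0.249, 0.089], 0.45)]
side tally_counter [([0.413, -0.345, 0.032], 0.84)]
side pen_white [([0.47, -0.244, 0.012], 0.67)]
side petri_b [([0.658, -0.405, 0.004], 0.75), ([0.608, -0.47, 0.003], 0.74)]
side plate_grip [([0.546, -0.352, 0.024], 0.8), ([0.317, -0.462, 0.009], 0.56)]
```

View pics/f.png

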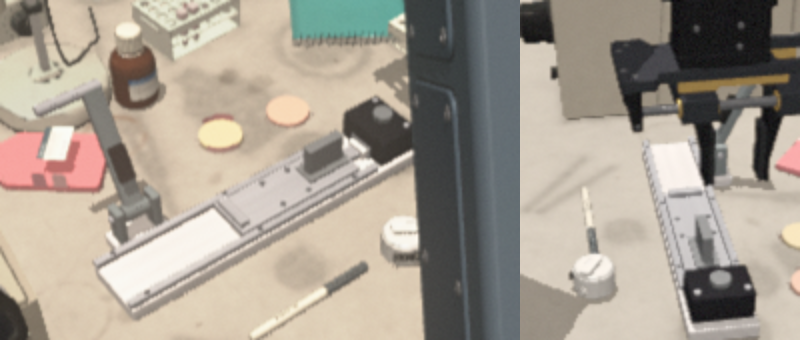

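The visible pin length has gone from 25.4 to 15.4 mm, about 10 mm of travel. The tool travelled 9.9 mm after contact, which agrees. The picture shows the bar open, the plate flat, and the pen, counter and dishes in place, with the robot clear.

```bash
python3 -c "
from rig import *
o=get_obs();print(o['time'],o['ft_force'],o['position']);print(hand_in())"
```

```text
17.4 [ 0.08352436  0.16273098 -0.51915467] [ 0.46916819 -0.49609026  0.23078334]
the job is handed in; nothing more can be done
None
```

I opened the clamp bar, slid the plate to the end stop and pushed the pin in about 10 mm of its 20 mm. Then I let go and handed the job in at 17.4 s of the 58 s allowed.

- **Bar:** I carried it by its handle to about 110° and released it. The last picture shows it standing open by itself.
- **Plate and pin:** I gripped the upright tab and slid the plate along the bed without lifting it. Contact with the pin showed as a rise of about 8 N, and the tool then moved 9.9 mm further. The visible pin length went from 25.4 to 15.4 mm, so about 10 mm. A second camera estimate, from the slab's leading edge, gave about 9.3 mm.
- **Final state:** The plate lies flat, and the force on the tool was about 0.5 N, so the robot is clear. In the last pictures the pen, counter, petri dishes and yellow look-alike appear unmoved, to within a few millimetres. The network missed the pen and the counter in the last scene view but found both in the side view.
- **Unplanned touch:** While I lifted away from the open bar, the tool read about 15 N, mostly sideways, probably the gripper body against the lamp. I backed off at once and the force went to zero. The limit is 40 N. The lamp did not look moved in the pictures, but I did not measure it.

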